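# Unstack the returned gauges onto their seats

### The arm

A 6-joint arm with a two-finger parallel gripper is mounted at the origin on the work surface. World frame = base frame: x ahead of the robot, y to its left, z up, the work surface at z = 0. Lengths are in m, angles in rad, forces in N, time in s.
With the tool pointing down it reaches from about 0.375 to 0.975 m from the base axis. Payload 3.8 kg.
Tool frame: the origin (TCP) lies at the very end of the fingers, on their centre line; the grasp point (between the pads) lies 19 mm behind it; z points along the fingers, y is the direction in which the jaws open and shut (so a half turn about z gives the same grasp; the last joint's range is limited). The gripper opens to 85 mm and grips with 20 to 120 N. Pads are 22 mm wide; open, the fingers measure 114 mm over their backs; the gripper's body (76 mm by 85 mm) begins 54 mm behind the grasp point. The pads swing forward as they close: fully open they stand 13 mm farther back than shut.
Start: joints at [-1.152, 0.264, 1.604, -0, 1.274, -0.037], TCP at [0.297, -0.606, 0.231] pointing down, gripper open.
Joint ranges: [-2.63, 2.63], [-0.94, 2.18], [0.31, 2.57], [-1.31, 4.45], [0, 2.66], [-2.55, 2.55]. Speed limits (rad/s): [2.57, 2.57, 3.14, 3.14, 3.14, 3.14].

### API

Orientations are given as a rotation vector (axis times angle).
In Python, from workcell import status, read_camera, camera_info, order gives the robot as it stands.
- The arm moves only by the tool move_arm, never from a script. Its argument "deltas" is a list of rows, each a list of 3 entries, a list of its own where there are three numbers: the turn, a rotation vector about the world's x, y, z as a fraction of full scale, then the shift along the world's x, y, z as a fraction of full scale, then the closure, from -1 (fully open) to 1 (shut), so that 0 is half open. A call has 1 to 20 rows; each row is the pose to reach, as a shift and turn from the pose commanded when the call began; what a row does not reach only later rows make up. Full scale, the value 1, is 0.1 m for a shift and pi/2 rad for a turn. A row lasts 1/8 s, in which the tool goes at most 62.5 mm and 10.7 degrees, less where a joint would pass 70% of its speed; a pose out of reach is approached as far as the arm can. A call with a number of a shift or a turn outside -1 to 1 is refused whole. A call with a gripper value outside its range is refused whole. The fingers move at their own pace and stop on an object; "grip_force" is the grip in N (left out, the last holds). Time passes only in rows, so rows that repeat a pose let the fingers close. It gives the time, the measured TCP pose, the force and the opening at its end, in the units of the state.
- status.read_state(): the state, without advancing time (a new reading comes with each control period).
- read_camera(name): name is "scene" or "top" or "wrist"; returns (picture, depth): 400x640x3 uint8, red, green, blue; 400x640 float32, m along the optical axis (not along the pixel's ray), 0 where there is no reading.
- camera_info(name): a dict with "K" (3x3 intrinsics, pixels), "R" (3x3) and "t" (3): a world point X has camera coordinates R X + t. Camera axes: x right, y down, z forward; pixel columns grow to the right and rows downward; lengths in m; the calibration is good to about 2 mm. A picture is of the moment at which its call begins: read the wrist's pose just before it. camera_info takes no time and is no camera call; for the wrist camera it gives the pose at the moment of the call.
- order.finish_job(): hands the job in, once; it reports no verdict.
The state is a dict: "time": time; "q": joint angles; "joint_vel": joint speeds; "joint_torque": joint torques, N m; "tool_pos": TCP position; "tcp_rot": TCP orientation; "wrist_force": force on the tool from outside, world axes, zero at the start; "torque": the same for the moment, N m; "width": opening from 0.0 (shut) to 1.0 (fully open).
Only numpy, scipy, OpenCV 4.12 (cv2) and the standard library are available. Lean on these libraries where they do the work, as an engineer would, in place of code of your own. Each camera call takes 0.05 s, during which the arm holds its last target. There are 200 camera calls.

### The job

The last shift handed back its gauges in one stack; take the stack apart and set each piece, upright and centred, on the oak seat of its own shape: the setting block on the rectangular seat (lined up lengthwise with it), the ring gauge on the large round seat, the hexagonal nut gauge on the hexagonal seat and the taper plug gauge on the small round seat. They are precision gauges: set them down without dropping them or tipping any of them over, and leave the two orange seal rings where they lie.

Things in the scene. Friction and masses are not known exactly. Their poses are not given: they have to be found in the camera images.
- plug_mid (a point): Nickel-plated taper plug gauge, top piece of the stack, about 0.22 kg, standing upright: a straight round handle 28 mm in diameter and 38 mm tall below, then a taper (23 to 17 mm diameter) 20 mm tall on top; 58 mm tall in all. Point on its axis half-way up, 29 mm above its underside. z axis up.
- nut_mid (a point): Hexagonal dark steel nut gauge, directly under the plug gauge, about 0.4 kg: 40 mm across the flats (46 mm over the corners), 44 mm tall. Point at its centre, 22 mm above its underside. z axis up; x axis square to one pair of flats (the others every 60 degrees).
- ring_mid (a point): Bright steel ring gauge, directly under the nut gauge, about 0.5 kg: outside diameter 54 mm, bore 26 mm, 44 mm tall. Point at its centre, 22 mm above its underside. z axis up along the bore.
- block_mid (a point): Aluminium setting block, bottom of the stack, standing on the shelf, about 0.7 kg: 96 mm long (its x axis), 64 mm wide (its y axis), 44 mm tall (z, up). Point at its centre, 22 mm above its underside. Each piece of the stack stands loose and roughly central on the wider one below.
- seat_plug_top (a point): Seat of the plug gauge: the small round oak plinth with black rubber facing, 56 mm in diameter, 10 mm tall, fixed to the shelf. Point at the centre of its flat top. z axis up.
- seat_nut_top (a point): Seat of the nut gauge: the hexagonal oak plinth with black rubber facing, 70 mm across the flats, 10 mm tall, fixed. Point at the centre of its flat top. z axis up, x axis square to one pair of its sides.
- seat_ring_top (a point): Seat of the ring gauge: the large round oak plinth with black rubber facing, 84 mm in diameter, 10 mm tall, fixed. Point at the centre of its flat top. z axis up.
- seat_block_top (a point): Seat of the setting block: the rectangular oak plinth with black rubber facing, 124 mm long (its x axis) by 92 mm wide (its y axis), 10 mm tall, fixed. Point at the centre of its flat top. z axis up.
- seal_a: Bystander: orange seal ring lying flat on the shelf on the robot's left (+y), 52 mm outside diameter, 7 mm tall. Origin at the centre of its underside. To be left alone.
- seal_b: Bystander: the same orange seal ring on the robot's right (-y). Origin at the centre of its underside. To be left alone.
Not all that is in view belongs to the job. What is shaped like the part that bears block_mid but black or red is not meant. Leave any purple look-alike of the part that bears seat_ring_top alone.

How it is judged:
By the outcome, as a careful person would: the job done as asked, in the order asked, and still so for the second after the job is handed in, with the robot touching nothing.
It also fails if it takes over 134 s, if anything falls off the work surface, if the arm or the gripper's body presses on something with over 40 N, if the wrist force passes 120 N, or if a joint passes its speed limit or range.

## Working session

There is one attempt and no reset: what is moved stays moved. The work goes in short steps, Python scripts to look and compute and a tool call to move; the robot and the scene stay as the last step left them, time stands still between calls to the robot, and variables do not carry over. Pictures are saved under pics/ and viewed, about 12 in all and at most 16, crops included, and the job is handed in when it is done.

Besides the shell and the picture viewer there is one more tool, called after ">>>" as name(argument=value, ...), one argument or row to a line, values as JSON. move_arm: Moves the arm, as the interface text tells. Its arguments: {"type":"object","properties":{"deltas":{"type":"array","items":{"type":"array"}},"grip_force":{"type":"number"}},"required":["deltas"]}

```bash
mkdir -p pics; ls; python3 - <<'E'
from workcell import status, read_camera, camera_info
import cv2,numpy as np
s=status.read_state();print(s)
for n in("scene","top"):
    im,d=read_camera(n);cv2.imwrite(f"pics/{n}0.png",im[...,::-1]);np.savez(f"{n}0.npz",im=im,d=d,**camera_info(n))
    c=camera_info(n);print(n,c,-np.array(c['R']).T@np.array(c['t']))
E
```

```text
pics
{'time': 0.0, 'q': array([-1.15191051e+00,  2.64769418e-01,  1.60538206e+00,  5.38827074e-06,
        1.27369218e+00, -3.68735861e-02]), 'joint_vel': array([ 2.04873962e-04,  1.63395809e-04,  6.03074126e-04,  9.46194075e-05,
       -1.80838367e-04,  1.08510854e-03]), 'joint_torque': array([-5.40603232e-04, -5.15105796e+01, -3.67314899e+01, -4.11453058e-06,
        1.28139148e-02,  6.92000441e-06]), 'tool_pos': array([ 0.29681518, -0.60542317,  0.22994671]), 'tcp_rot': array([-3.05822151e+00, -7.09223270e-01,  6.62864307e-04]), 'wrist_force': array([-0.21277588,  0.29660776, -0.24938385]), 'torque': array([-0.00778448,  0.01776511,  0.01939968]), 'width': 0.9984226616149072}
scene {'K': array([[463.11056895,   0.        , 316.58438129],
       [  0.        , 463.11056895, 204.62301161],
       [  0.        ,   0.        ,   1.        ]]), 'R': array([[-0.02205868,  0.99970645, -0.01002101],
       [ 0.5809294 ,  0.0046594 , -0.81394061],
       [-0.81365499, -0.02377596, -0.58086165]]), 't': array([ 0.05845441, -0.17148702,  1.67031897])} [ 1.45997465 -0.01792479  0.83122976]
top {'K': array([[364.14864849,   0.        , 323.49993317],
       [  0.        , 364.14864849, 197.10108833],
       [  0.        ,   0.        ,   1.        ]]), 'R': array([[ 0.02089386, -0.99977583, -0.00342574],
       [-0.98241388, -0.01989488, -0.18565335],
       [ 0.18554358,  0.00724451, -0.98260933]]), 't': array([-0.02925958,  0.50996685,  1.07444133])} [ 0.30225416 -0.02689109  1.1503329 ]
```

View pics/scene0.png

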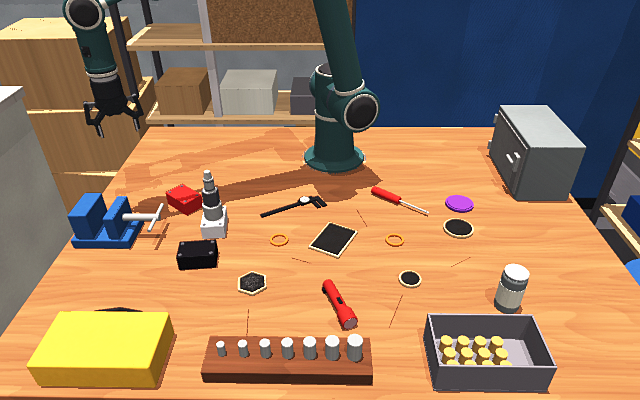

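View pics/top0.png

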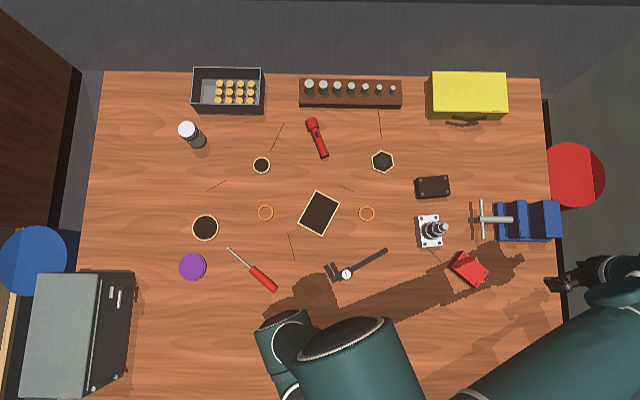

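```bash
cat > h.py <<'E'
import numpy as np, cv2
from workcell import status, read_camera, camera_info
def world(d,K,R,t,z=None):
    """world coords of every pixel: from depth, or on plane z"""
    v,u=np.mgrid[:d.shape[0],:d.shape[1]]
    return pts(np.stack([u,v],-1),d,K,R,t,z)
def pts(uv,d,K,R,t,z=None):
    r=np.concatenate([uv,np.ones(uv.shape[:-1]+(1,))],-1)@np.linalg.inv(K).T
    w=r@R; c=-R.T@t            # row-vec: R^T r
    s=d[...,None] if z is None else (z-c[2])/w[...,2:]
    return c+s*w
def load(f):
    a=np.load(f); return a['im'],a['d'],a['K'],a['R'],a['t']
def shoot(n,f):
    ci=camera_info(n); im,d=read_camera(n)
    np.savez(f+'.npz',im=im,d=d,**ci); cv2.imwrite(f'pics/{f}.png',im[...,::-1]); return im,d,ci['K'],ci['R'],ci['t']
def proj(X,K,R,t):
    c=np.asarray(X)@R.T+t; p=c@K.T; return p[...,:2]/p[...,2:]
E
python3 - <<'E'
from h import *
P={'top':dict(plug=(261,165),nut=(382,161),ring=(205,228),block=(319,213)),
 'scene':dict(plug=(410,279),nut=(252,283),ring=(458,228),block=(333,239))}
for n in P:
    im,d,K,R,t=load(n+'0.npz'); dark=(im.max(2)<75).astype(np.uint8)
    nl,lab=cv2.connectedComponents(dark); W=world(d,K,R,t)
    for k,(u,v) in P[n].items():
        lb=lab[v-3:v+4,u-3:u+4]; l=np.bincount(lb[lb>0]).argmax()
        m=(lab==l).astype(np.uint8); c=max(cv2.findContours(m,0,2)[0],key=cv2.contourArea)[:,0].astype(float)
        X=pts(c,None,K,R,t,.01)[:,:2].astype(np.float32)
        cc,sz,an=cv2.minAreaRect(X); M=cv2.moments(X.reshape(-1,1,2)*1000)
        box=cv2.boxPoints((cc,sz,an)); e=box[1]-box[0]; 
        print(n,k,'rect c',np.round(cc,4),np.round(sz,3),round(an,1),'cent',round(M['m10']/M['m00']/1e3,4),round(M['m01']/M['m00']/1e3,4),'depth med',np.round(np.median(W[m>0],0),4))
    for lo,hi in((.035,.05),(.08,.095),(.125,.14),(.183,.2)):
        m=(W[...,2]>lo)&(W[...,2]<hi)&(d>0)&(np.hypot(W[...,0]-.42,W[...,1]+.32)<.12)
        q=W[m]; print(n,lo,len(q), q.min(0).round(3) if len(q) else '',q.max(0).round(3) if len(q) else '')
    print(W[230,430] if n=='top' else W[175,208])
E
```

```text
top plug rect c [0.6211 0.188 ] [0.037 0.043] 1.1 cent 0.6211 0.1869 depth med [0.62   0.1869 0.0096]
top nut rect c [ 0.6408 -0.2059] [0.061 0.058] 1.1 cent 0.64 -0.2063 depth med [ 0.6406 -0.203   0.0086]
top ring rect c [0.4139 0.3525] [0.069 0.067] 47.8 cent 0.4143 0.3525 depth med [0.4144 0.353  0.0093]
top block rect c [ 0.4681 -0.0035] [0.08  0.112] 62.9 cent 0.468 -0.0034 depth med [ 0.4669 -0.0033  0.009 ]
top 0.035 502 [ 0.364 -0.381  0.035] [ 0.539 -0.307  0.049]
top 0.08 80 [ 0.388 -0.36   0.08 ] [ 0.439 -0.317  0.094]
top 0.125 82 [ 0.391 -0.361  0.126] [ 0.433 -0.322  0.14 ]
top 0.183 39 [ 0.402 -0.35   0.184] [ 0.418 -0.333  0.193]
[ 0.40809466 -0.32204631  0.12134506]
scene plug rect c [0.6214 0.1876] [0.042 0.043] 70.2 cent 0.6214 0.188 depth med [0.622  0.1874 0.0104]
scene nut rect c [ 0.6401 -0.2047] [0.063 0.055] 6.6 cent 0.64 -0.2048 depth med [ 0.6427 -0.2035  0.0104]
scene ring rect c [0.4153 0.3547] [0.064 0.071] 0.6 cent 0.4154 0.3542 depth med [0.4171 0.3535 0.0104]
scene block rect c [ 0.4689 -0.0023] [0.08  0.112] 62.9 cent 0.4686 -0.0022 depth med [ 0.4717 -0.0025  0.0103]
scene 0.035 387 [ 0.367 -0.375  0.035] [ 0.54  -0.307  0.05 ]
scene 0.08 118 [ 0.4   -0.368  0.08 ] [ 0.442 -0.316  0.095]
scene 0.125 105 [ 0.398 -0.363  0.125] [ 0.436 -0.321  0.14 ]
scene 0.183 35 [ 0.404 -0.348  0.183] [ 0.421 -0.332  0.192]
[ 0.4153416 -0.3372195  0.1809015]
```

>>> move_arm(
  deltas=[
    [[0,0,0],[0,0,0.6],-1],
    [[0,0,0],[0.3,0.5,1],-1],
    [[0,0,0],[0.5,1,1],-1],
    [[0,0,0],[0.5,1,1],-1],
  ],
)

```text
time: 0.6
tool_pos: [0.3488, -0.5032, 0.3325]
tcp_rot: [3.058, 0.716, 0.002]
wrist_force: [0.1, -1.5, -0.5]
width: 1.0
```

>>> move_arm(
  deltas=[
    [[0,0,0],[0.2,0.5,0.5],-1],
    [[0,0,0],[0.4,1,1],-1],
    [[0,0,0],[0.4,1,1],-1],
    [[0,0,0],[0.4,1,1],-1],
  ],
)

```text
time: 1.1
tool_pos: [0.3875, -0.4065, 0.432]
tcp_rot: [3.058, 0.711, 0.001]
wrist_force: [-0.4, -0.4, 1.0]
width: 1.003
```

```bash
python3 - <<'E'
from h import *
s=status.read_state();print(s['time'],s['tool_pos'],s['tcp_rot'],s['q'])
im,d,K,R,t=shoot('wrist','w1');print(K,R,-R.T@t)
E
```

```text
1.1 [ 0.38745481 -0.40645431  0.43200478] [3.05776349e+00 7.11096720e-01 5.51559784e-04] [-8.53224032e-01 -1.11761595e-02  1.55135095e+00 -7.39401190e-04
  1.59928119e+00  2.60564035e-01]
[[307.94571826   0.         319.39589799]
 [  0.         307.94571826 198.12909924]
 [  0.           0.           1.        ]] [[ 0.44081206 -0.89759745  0.00188357]
 [-0.85747119 -0.42048369  0.29654111]
 [-0.26538253 -0.132334   -0.95501823]] [ 0.45423159 -0.37334968  0.57444654]
```

View pics/w1.png

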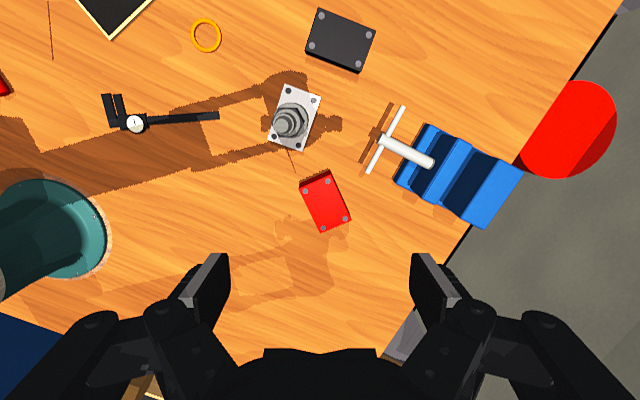

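```bash
cat > m.py <<'E'
from h import *
def band(f,zt,c0,r=.07,dz=.005):
    im,d,K,R,t=load(f); W=world(d,K,R,t)
    m=(abs(W[...,2]-zt)<dz)&(d>0)&(np.hypot(W[...,0]-c0[0],W[...,1]-c0[1])<r)
    m=m.astype(np.uint8); n,l,st,_=cv2.connectedComponentsWithStats(m)
    return m,W[m>0],W,(im,d,K,R,t)
E
python3 - <<'E'
from m import *
for f in('w1.npz','top0.npz','scene0.npz'):
  for nm,zt,r in(('plug',.19,.02),('nut',.132,.035),('ring',.088,.045),('block',.044,.075)):
    m,q,W,_=band(f,zt,(.411,-.341),r,.004)
    if len(q)<5: print(f,nm,len(q));continue
    X=q[:,:2].astype(np.float32)
    cc,rad=cv2.minEnclosingCircle(X); rc,sz,an=cv2.minAreaRect(X)
    print(f,nm,len(q),'circ',np.round(cc,4),round(rad,4),'rect',np.round(rc,4),np.round(sz,4),round(an,1),'z',np.median(q[:,2]).round(4))
# other objects near: heights map from w1
im,d,K,R,t=load('w1.npz');W=world(d,K,R,t)
for nm,(u,v) in dict(red=(325,200),black=(340,40),seal=(206,25),vise=(395,130),bar=(372,160),cal=(180,120)).items(): print(nm,W[v,u].round(3))
np.set_printoptions(linewidth=200)
big=cv2.resize(im[60:190,230:360],None,fx=5,fy=5,interpolation=cv2.INTER_CUBIC)[:,:,::-1]; cv2.imwrite('pics/w1c.png',big[:600])
E
```

```text
w1.npz plug 171 circ [ 0.4102 -0.3443] 0.0091 rect [ 0.4104 -0.3444] [0.0169 0.0165] 70.5 z 0.1899
w1.npz nut 311 circ [ 0.4104 -0.3452] 0.023 rect [ 0.4104 -0.3453] [0.0396 0.0449] 26.3 z 0.1321
w1.npz ring 239 circ [ 0.4115 -0.3454] 0.0268 rect [ 0.4181 -0.3476] [0.0527 0.0378] 71.1 z 0.088
w1.npz block 1224 circ [ 0.4125 -0.3458] 0.0566 rect [ 0.4124 -0.3463] [0.0959 0.0641] 6.2 z 0.0441
top0.npz plug 31 circ [ 0.4108 -0.3421] 0.0084 rect [ 0.4113 -0.3423] [0.0136 0.0163] 0.8 z 0.1888
top0.npz nut 67 circ [ 0.4117 -0.342 ] 0.022 rect [ 0.4101 -0.3386] [0.0398 0.036 ] 20.5 z 0.1316
top0.npz ring 66 circ [ 0.4128 -0.3433] 0.0266 rect [ 0.4109 -0.3363] [0.0526 0.0375] 16.1 z 0.0867
top0.npz block 337 circ [ 0.4141 -0.3437] 0.056 rect [ 0.4141 -0.344 ] [0.096  0.0647] 6.4 z 0.043
scene0.npz plug 27 circ [ 0.4125 -0.3394] 0.01 rect [ 0.4128 -0.3407] [0.015  0.0164] 77.5 z 0.1898
scene0.npz nut 78 circ [ 0.4126 -0.3423] 0.023 rect [ 0.4173 -0.3416] [0.0363 0.0423] 3.0 z 0.1323
scene0.npz ring 85 circ [ 0.416  -0.3411] 0.0266 rect [ 0.4245 -0.339 ] [0.0354 0.0512] 18.2 z 0.0884
scene0.npz block 234 circ [ 0.417  -0.3411] 0.0554 rect [ 0.417  -0.3427] [0.0962 0.0638] 5.6 z 0.0448
red [ 0.308 -0.458  0.044]
black [ 0.553 -0.362  0.042]
seal [ 0.482 -0.151  0.001]
vise [ 0.472 -0.519  0.003]
bar [ 0.412 -0.492  0.07 ]
cal [ 0.318 -0.163  0.005]
```

View pics/w1c.png

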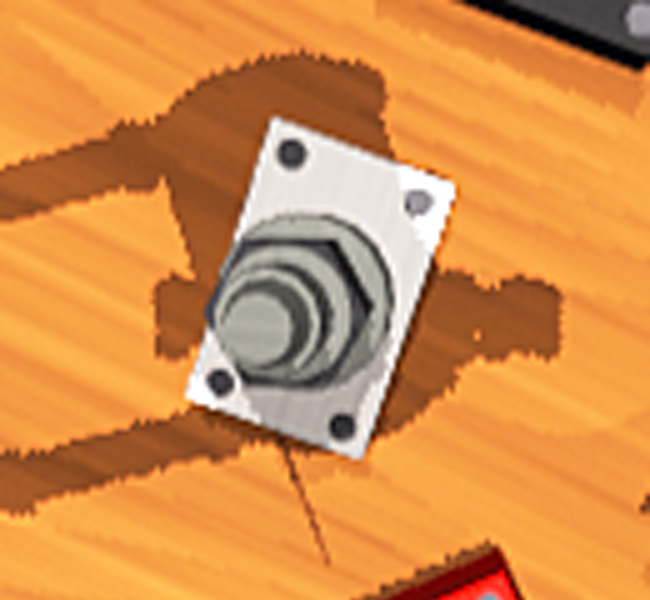

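>>> move_arm(
  deltas=[
    [[0,0,0],[0.1,0.3,-0.5],-1],
    [[0,0,0],[0.24,0.63,-1],-1],
    [[0,0,0],[0.24,0.63,-1],-1],
    [[0,0,0],[0.24,0.63,-1],-1],
    [[0,0,0],[0.24,0.63,-1],-1],
  ],
)

```text
time: 1.78
tool_pos: [0.4117, -0.3453, 0.3333]
tcp_rot: [3.058, 0.707, 0.003]
wrist_force: [-1.0, -0.3, -0.1]
width: 1.001
```

```bash
cat > meas.py <<'E'
from m import *
import sys
def run(f,c0,L):
  for nm,zt,r in L:
    m,q,W,_=band(f,zt,c0,r,.004)
    if len(q)<5: print(f,nm,len(q));continue
    X=q[:,:2].astype(np.float32)
    cc,rad=cv2.minEnclosingCircle(X); rc,sz,an=cv2.minAreaRect(X)
    print(nm,len(q),'circ',np.round(cc,4),round(rad,4),'rect',np.round(rc,4),np.round(sz,4),round(an,1),'z',np.median(q[:,2]).round(4))
S=(('plug',.19,.02),('nut',.132,.035),('ring',.088,.045),('block',.044,.075))
def st():
    s=status.read_state();print(round(s['time'],2),'tcp',s['tool_pos'].round(4),s['tcp_rot'].round(4),'w',round(s['width'],3),'F',s['wrist_force'].round(1),'q16',s['q'][[0,5]].round(2))
E
python3 - <<'E'
from meas import *
st();shoot('wrist','w2');run('w2.npz',(.411,-.344),S)
E
```

```text
1.77 tcp [ 0.4117 -0.3453  0.3333] [3.0577e+00 7.0680e-01 2.6000e-03] w 1.001 F [-1.  -0.3 -0.1] q16 [-0.74  0.37]
plug 265 circ [ 0.4103 -0.3438] 0.0088 rect [ 0.4107 -0.3439] [0.0169 0.0171] 43.9 z 0.1898
nut 409 circ [ 0.4106 -0.3446] 0.023 rect [ 0.4134 -0.3449] [0.04   0.0392] 85.3 z 0.1321
ring 337 circ [ 0.4117 -0.3451] 0.0267 rect [ 0.421  -0.3417] [0.0331 0.0527] 19.5 z 0.0879
block 1374 circ [ 0.412  -0.3463] 0.0568 rect [ 0.4127 -0.3462] [0.0958 0.064 ] 6.1 z 0.044
```

>>> move_arm(
  deltas=[
    [[0,0,0],[-0.01,0.01,-0.5],-1],
    [[0,0,0],[-0.01,0.01,-1],-1],
    [[0,0,0],[-0.01,0.01,-1],-1],
    [[0,0,0],[-0.01,0.01,-1],-1],
    [[0,0,0],[-0.01,0.01,-1],-1],
  ],
)

```text
time: 2.45
tool_pos: [0.4117, -0.3438, 0.2348]
tcp_rot: [3.056, 0.708, 0.005]
wrist_force: [0.5, -0.4, 1.0]
width: 1.0
```

```bash
python3 - <<'E'
from meas import *
st()
E
```

```text
2.45 tcp [ 0.4117 -0.3438  0.2348] [3.0558 0.7084 0.0051] w 1.0 F [ 0.5 -0.4  1. ] q16 [-0.74  0.37]
```

>>> move_arm(
  deltas=[
    [[0,0,0],[-0.01,0,-0.3],-1],
    [[0,0,0],[-0.01,0,-0.6],-1],
    [[0,0,0],[-0.01,0,-0.8],-1],
    [[0,0,0],[-0.01,0,-0.94],-1],
    [[0,0,0],[-0.01,0,-0.94],-1],
    [[0,0,0],[-0.01,0,-0.94],-1],
  ],
)

```text
time: 3.2
tool_pos: [0.41, -0.3428, 0.1387]
tcp_rot: [3.058, 0.709, 0.002]
wrist_force: [0.9, 0.0, -0.6]
width: 0.997
```

```bash
python3 - <<'E'
from meas import *
st()
E
```

```text
3.2 tcp [ 0.41   -0.3428  0.1387] [3.0585e+00 7.0940e-01 2.1000e-03] w 0.997 F [ 0.9  0.  -0.6] q16 [-0.74  0.37]
```

>>> move_arm(
  deltas=[
    [[0,0,0],[0,-0.01,0],-0.3],
    [[0,0,0],[0,-0.01,0],0],
    [[0,0,0],[0,-0.01,0],0.2],
    [[0,0,0],[0,-0.01,0],0.3],
    [[0,0,0],[0,-0.01,0],0.6],
    [[0,0,0],[0,-0.01,0],1],
    [[0,0,0],[0,-0.01,0],1],
    [[0,0,0],[0,-0.01,0],1],
    [[0,0,0],[0,-0.01,0],1],
  ],
  grip_force=35,
)

```text
time: 4.32
tool_pos: [0.4094, -0.3433, 0.1376]
tcp_rot: [3.06, 0.71, 0.001]
wrist_force: [0.9, -1.3, 2.3]
width: 0.316
```

```bash
python3 - <<'E'
from meas import *
st()
E
```

```text
4.33 tcp [ 0.4094 -0.3433  0.1376] [3.0597e+00 7.0970e-01 6.0000e-04] w 0.316 F [ 0.9 -1.3  2.3] q16 [-0.74  0.37]
```

>>> move_arm(
  deltas=[
    [[0,0,0],[0,0,0.1],1],
    [[0,0,0],[0,0,0.4],1],
    [[0,0,0],[0,0,0.7],1],
    [[0,0,0],[0,0,1],1],
    [[0,0,0],[0,0,1],1],
  ],
)

```text
time: 4.95
tool_pos: [0.4101, -0.3438, 0.2397]
tcp_rot: [3.057, 0.709, 0.004]
wrist_force: [0.1, 0.8, -3.2]
width: 0.324
```

>>> move_arm(
  deltas=[
    [[0,0,0],[0.08,0.2,0],1],
    [[0,0,0],[0.16,0.4,0],1],
    [[0,0,0],[0.26,0.65,0],1],
    [[0,0,0],[0.36,0.9,0],1],
  ],
)

```text
time: 5.45
tool_pos: [0.4439, -0.2514, 0.2346]
tcp_rot: [-3.057, -0.708, 0.005]
wrist_force: [-0.2, -0.6, -3.0]
width: 0.317
```

>>> move_arm(
  deltas=[
    [[0,0,0],[0.08,0.2,0],1],
    [[0,0,0],[0.16,0.4,0],1],
    [[0,0,0],[0.26,0.65,0],1],
    [[0,0,0],[0.36,0.9,0],1],
  ],
)

```text
time: 5.95
tool_pos: [0.4798, -0.1616, 0.2347]
tcp_rot: [-3.058, -0.709, 0.006]
wrist_force: [0.1, -0.3, -3.8]
width: 0.316
```

>>> move_arm(
  deltas=[
    [[0,0,0],[0.08,0.2,0],1],
    [[0,0,0],[0.16,0.4,0],1],
    [[0,0,0],[0.26,0.65,0],1],
    [[0,0,0],[0.36,0.9,0],1],
  ],
)

```text
time: 6.45
tool_pos: [0.5157, -0.0719, 0.2346]
tcp_rot: [-3.059, -0.709, 0.006]
wrist_force: [0.4, 0.4, -2.6]
width: 0.312
```

>>> move_arm(
  deltas=[
    [[0,0,0],[0.08,0.2,0],1],
    [[0,0,0],[0.16,0.4,0],1],
    [[0,0,0],[0.26,0.65,0],1],
    [[0,0,0],[0.36,0.9,0],1],
  ],
)

```text
time: 6.95
tool_pos: [0.5517, 0.0178, 0.2345]
tcp_rot: [-3.059, -0.709, 0.007]
wrist_force: [0.1, -0.3, -3.4]
width: 0.318
```

>>> move_arm(
  deltas=[
    [[0,0,0],[0.08,0.2,0],1],
    [[0,0,0],[0.16,0.4,0],1],
    [[0,0,0],[0.26,0.65,0],1],
    [[0,0,0],[0.36,0.9,0],1],
    [[0,0,0],[0.36,0.9,0],1],
    [[0,0,0],[0.36,0.9,0],1],
  ],
)

```text
time: 7.7
tool_pos: [0.5888, 0.1068, 0.2367]
tcp_rot: [3.06, 0.71, -0.002]
wrist_force: [0.2, 0.7, -2.8]
width: 0.315
```

```bash
python3 - <<'E'
from meas import *
st();im,d,K,R,t=shoot('wrist','w3'); print(proj([[.6212,.1875,.01]],K,R,t))
E
```

```text
7.7 tcp [0.5888 0.1068 0.2367] [ 3.0598e+00  7.1020e-01 -2.0000e-03] w 0.315 F [ 0.2  0.7 -2.8] q16 [0.14 1.25]
[[269.01736429 111.22116254]]
```

View pics/w3.png

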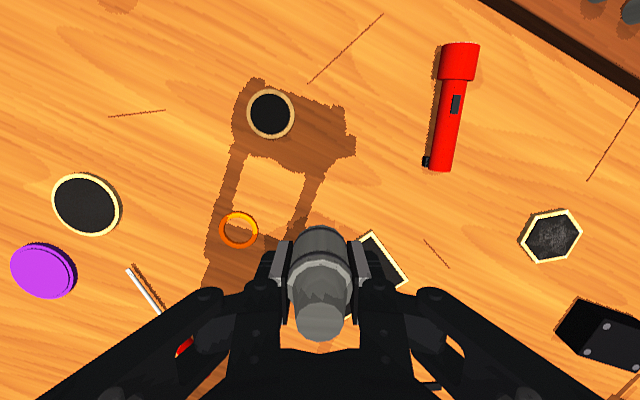

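```bash
cat >> meas.py <<'E'
seats=dict(plug=(.6212,.1875,.045),nut=(.640,-.205,.055),ring=(.415,.353,.058),block=(.468,-.003,.09))
def seat(f,names):
    im,d,K,R,t=load(f); W=world(d,K,R,t)
    for n in names:
        x,y,r=seats[n]; near=np.hypot(W[...,0]-x,W[...,1]-y)<r
        m=(near&(W[...,2]>.0065)&(W[...,2]<.014)&(d>0)).astype(np.uint8)
        nl,l,s,_=cv2.connectedComponentsWithStats(m)
        if nl<2: print(n,'none'); continue
        k=1+s[1:,4].argmax(); q=W[l==k]
        X=q[:,:2].astype(np.float32); h=cv2.convexHull(X)[:,0]; M=cv2.moments(h*1000)
        cc,rad=cv2.minEnclosingCircle(X); rc,sz,an=cv2.minAreaRect(X)
        print(n,len(q),'circ',np.round(cc,4),round(rad,4),'cent',round(M['m10']/M['m00']/1e3,4),round(M['m01']/M['m00']/1e3,4),'rect',np.round(rc,4),np.round(sz,4),round(an,1),'z',np.median(q[:,2]).round(4))
E
python3 - <<'E'
from meas import *
seat('w3.npz',['plug','nut','ring'])
im,d,K,R,t=load('w3.npz');W=world(d,K,R,t); T=status.read_state()['tool_pos']
# hex seat angle: fold hull edge angles by 60 deg
x,y,r=seats['nut']; m=((np.hypot(W[...,0]-x,W[...,1]-y)<r)&(W[...,2]>.0065)&(W[...,2]<.014)).astype(np.uint8)
q=W[m>0][:,:2]-[ .640,-.2055]
best=min((np.ptp(q@[np.cos(a),np.sin(a)])+np.ptp(q@[np.cos(a+np.pi/3),np.sin(a+np.pi/3)])+np.ptp(q@[np.cos(a-np.pi/3),np.sin(a-np.pi/3)]),np.degrees(a)) for a in np.radians(np.arange(0,60,.5)));print('hex',best)
# held plug: points of handle above the bottom
m=(np.hypot(W[...,0]-T[0],W[...,1]-T[1])<.03)&(W[...,2]>.285)&(d>0)
q=W[m];print('plug top',len(q),q.min(0),q.max(0)); top=q[q[:,2]>q[:,2].max()-.003];print(cv2.minEnclosingCircle(top[:,:2].astype(np.float32)),top[:,2].mean())
E
```

```text
plug 1852 circ [0.6183 0.1853] 0.0281 cent 0.6185 0.1853 rect [0.6185 0.1853] [0.0553 0.0551] 65.4 z 0.0095
nut 2296 circ [ 0.6377 -0.2081] 0.0405 cent 0.6375 -0.2083 rect [ 0.6376 -0.2083] [0.0793 0.0715] 8.6 z 0.0097
ring 3258 circ [0.4115 0.3513] 0.0433 cent 0.4118 0.3518 rect [0.4119 0.3518] [0.0832 0.0845] 58.3 z 0.0099
hex (np.float64(0.21301392644971834), np.float64(38.5))
plug top 16847 [0.57078201 0.07912872 0.28500012] [0.61500193 0.13579184 0.33396353]
((0.6054438948631287, 0.11488816142082214), 0.020292140543460846) 0.33200475681836566
```

>>> move_arm(
  deltas=[
    [[0,0,0],[0.1,0.25,0],1],
    [[0,0,0],[0.2,0.5,-0.2],1],
    [[0,0,0],[0.32,0.8,-0.6],1],
    [[0,0,0],[0.32,0.8,-1],1],
    [[0,0,0],[0.32,0.8,-1],1],
    [[0,0,0],[0.32,0.8,-1],1],
  ],
)

```text
time: 8.5
tool_pos: [0.6218, 0.1863, 0.1387]
tcp_rot: [3.061, 0.708, 0.002]
wrist_force: [0.4, 0.4, -1.8]
width: 0.319
```

```bash
python3 - <<'E'
from meas import *
st();
for n in('wrist','top','scene'): shoot(n,n+'4')
seat('wrist4.npz',['plug']); st()
for f in('top4.npz','scene4.npz'):
    im,d,K,R,t=load(f);W=world(d,K,R,t)
    m=(np.hypot(W[...,0]-.62,W[...,1]-.187)<.08)&(W[...,2]<.2)&(W[...,2]>.02)
    print(f,m.sum())
    cv2.imwrite('pics/'+f[:-4]+'c.png',cv2.resize(im[120:220,210:310] if f[0]=='t' else im[200:320,360:480],None,fx=4,fy=4)[...,::-1])
a=cv2.imread('pics/scene4c.png');b=cv2.imread('pics/wrist4.png');cv2.imwrite('pics/c4.png',np.hstack([cv2.resize(a,(320,320)),cv2.resize(b[:400],(480,320))]))
E
```

```text
8.5 tcp [0.6218 0.1863 0.1387] [3.0605e+00 7.0830e-01 2.2000e-03] w 0.319 F [ 0.4  0.4 -1.8] q16 [0.25 1.37]
plug 2755 circ [0.6186 0.1853] 0.0283 cent 0.6186 0.1855 rect [0.6189 0.1853] [0.0555 0.0553] 24.2 z 0.0097
8.65 tcp [0.6229 0.1868 0.1403] [-3.0606 -0.7086 -0.0073] w 0.315 F [ 0.6  0.2 -2.4] q16 [0.25 1.37]
top4.npz 66
scene4.npz 569
```

View pics/c4.png

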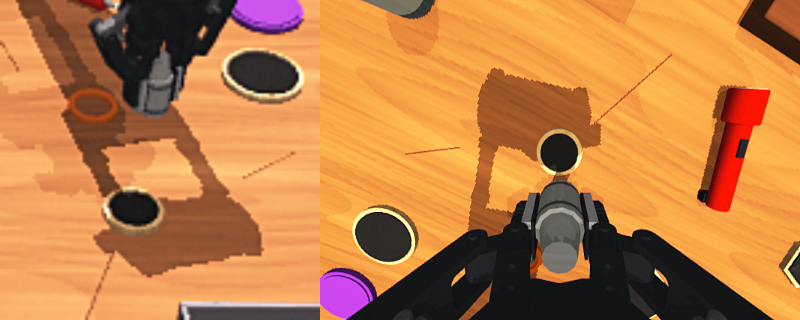

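>>> move_arm(
  deltas=[
    [[0,0,0],[-0.04,0,-0.3],1],
    [[0,0,0],[-0.04,0,-0.6],1],
    [[0,0,0],[-0.04,0,-0.9],1],
    [[0,0,0],[-0.04,0,-1],1],
    [[0,0,0],[-0.04,0,-1],1],
    [[0,0,0],[-0.04,0,-1],1],
  ],
)

```text
time: 9.4
tool_pos: [0.6188, 0.1873, 0.0394]
tcp_rot: [-3.06, -0.71, -0.005]
wrist_force: [-0.5, 0.1, -2.4]
width: 0.316
```

```bash
cat > avg.py <<'E'
from meas import *
# reading averaged over several control periods (camera calls advance time)
def avg(n=4):
    P=[];F=[]
    for i in range(n):
        s=status.read_state();P.append(s['tool_pos']);F.append(s['wrist_force'])
        if i<n-1: read_camera('top')
    print('t',round(s['time'],2),'avg tcp',np.mean(P,0).round(4),'sd',np.std(P,0).round(4),'F',np.mean(F,0).round(2),'w',round(s['width'],3),'q16',s['q'][[0,5]].round(2),'rot',s['tcp_rot'].round(3))
if __name__=='__main__': avg()
E
python3 avg.py
```

```text
t 9.55 avg tcp [0.6186 0.1873 0.0392] sd [0.0002 0.     0.0002] F [-0.08 -0.04 -2.25] w 0.316 q16 [0.26 1.37] rot [-3.06  -0.71  -0.004]
```

>>> move_arm(
  deltas=[
    [[0,0,0],[0,-0.01,-0.1],1],
    [[0,0,0],[0,-0.01,-0.17],1],
    [[0,0,0],[0,-0.01,-0.21],1],
    [[0,0,0],[0,-0.01,-0.225],1],
    [[0,0,0],[0,-0.01,-0.225],1],
    [[0,0,0],[0,-0.01,-0.225],1],
  ],
)

```text
time: 10.3
tool_pos: [0.6163, 0.1857, 0.0156]
tcp_rot: [3.06, 0.71, -0.003]
wrist_force: [-4.3, -1.4, 6.0]
width: 0.318
```

```bash
python3 avg.py
```

```text
t 10.45 avg tcp [0.6163 0.1857 0.0156] sd [0. 0. 0.] F [-4.77 -1.77  6.61] w 0.318 q16 [0.25 1.37] rot [ 3.06e+00  7.10e-01 -3.00e-03]
```

>>> move_arm(
  deltas=[
    [[0,0,0],[0,0,0.005],0.35],
    [[0,0,0],[0,0,0.005],0.25],
    [[0,0,0],[0,0,0.005],0.1],
    [[0,0,0],[0,0,0.005],-0.2],
    [[0,0,0],[0,0,0.005],-0.6],
    [[0,0,0],[0,0,0.005],-1],
    [[0,0,0],[0,0,0.005],-1],
  ],
)

```text
time: 11.32
tool_pos: [0.6172, 0.1859, 0.0153]
tcp_rot: [-3.06, -0.71, -0.0]
wrist_force: [0.4, 0.4, 0.4]
width: 0.998
```

>>> move_arm(
  deltas=[
    [[0,0,0],[0,0,0.2],-1],
    [[0,0,0],[0,0,0.6],-1],
    [[0,0,0],[0,0,1],-1],
  ],
)

```text
time: 11.7
tool_pos: [0.6173, 0.186, 0.1176]
tcp_rot: [-3.06, -0.71, -0.001]
wrist_force: [0.7, -1.0, 0.3]
width: 0.999
```

>>> move_arm(
  deltas=[
    [[0,0,0],[-0.1,-0.25,0.5],-1],
    [[0,0,0],[-0.2,-0.5,1],-1],
    [[0,0,0],[-0.3,-0.8,1],-1],
    [[0,0,0],[-0.3,-0.8,1],-1],
    [[0,0,0],[-0.3,-0.8,1],-1],
  ],
)

```text
time: 12.32
tool_pos: [0.5871, 0.1062, 0.2159]
tcp_rot: [-3.06, -0.709, -0.001]
wrist_force: [0.4, 0.3, -0.3]
width: 0.998
```

```bash
python3 - <<'E'
from meas import *
st()
for n in('wrist','top','scene'):
    im,*_=shoot(n,n+'5'); print(n); seat(n+'5.npz',['plug']); run(n+'5.npz',(.62,.187),(('plugtop',.068,.03),))
    im,d,K,R,t=load(n+'5.npz');u,v=proj([.62,.187,.03],K,R,t).astype(int); cv2.imwrite(f'pics/{n}5c.png',cv2.resize(im[max(0,v-40):v+40,u-40:u+40],(260,260))[...,::-1])
cv2.imwrite('pics/c5.png',np.hstack([cv2.imread(f'pics/{n}5c.png') for n in('wrist','top','scene')]))
E
```

```text
12.32 tcp [0.5871 0.1062 0.2159] [-3.0601e+00 -7.0890e-01 -1.3000e-03] w 0.998 F [ 0.4  0.3 -0.3] q16 [0.14 1.25]
wrist
plug 1309 circ [0.6184 0.1854] 0.0281 cent 0.6185 0.1855 rect [0.6184 0.1857] [0.0553 0.055 ] 24.6 z 0.009
plugtop 306 circ [0.6173 0.1855] 0.0089 rect [0.6177 0.1856] [0.017  0.0167] 24.1 z 0.0679
top
plug none
top5.npz plugtop 0
scene
plug 179 circ [0.6205 0.1874] 0.0286 cent 0.6217 0.1871 rect [0.6228 0.1868] [0.052  0.0502] 81.3 z 0.0098
plugtop 36 circ [0.6195 0.1884] 0.009 rect [0.6202 0.1887] [0.0163 0.0157] 34.3 z 0.0676
```

View pics/c5.png

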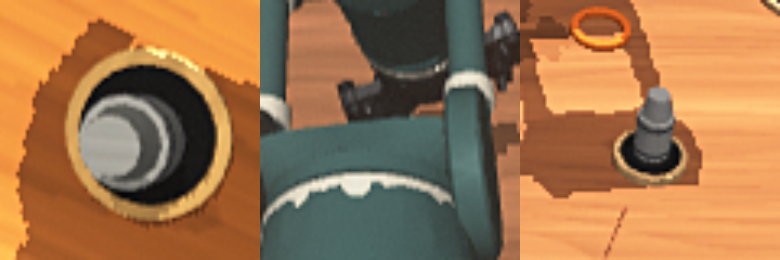

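>>> move_arm(
  deltas=[
    [[0,0,0],[-0.17,-0.45,0.1],-1],
    [[0,0,0],[-0.35,-0.9,0.2],-1],
  ],
)

```text
time: 12.72
tool_pos: [0.5517, 0.0161, 0.2346]
tcp_rot: [-3.059, -0.714, 0.003]
wrist_force: [0.6, -0.8, -0.1]
width: 1.002
```

>>> move_arm(
  deltas=[
    [[0,0,0],[-0.17,-0.45,0.1],-1],
    [[0,0,0],[-0.35,-0.9,0.2],-1],
  ],
)

```text
time: 12.98
tool_pos: [0.5167, -0.0747, 0.255]
tcp_rot: [-3.059, -0.712, 0.001]
wrist_force: [0.8, -0.3, 0.6]
width: 1.004
```

>>> move_arm(
  deltas=[
    [[0,0,0],[-0.17,-0.45,0.1],-1],
    [[0,0,0],[-0.35,-0.9,0.2],-1],
  ],
)

```text
time: 13.22
tool_pos: [0.4818, -0.1648, 0.2751]
tcp_rot: [-3.059, -0.712, 0.001]
wrist_force: [0.0, -0.3, 0.1]
width: 0.997
```

>>> move_arm(
  deltas=[
    [[0,0,0],[-0.17,-0.45,0.1],-1],
    [[0,0,0],[-0.35,-0.9,0.2],-1],
  ],
)

```text
time: 13.48
tool_pos: [0.4469, -0.2549, 0.2952]
tcp_rot: [-3.059, -0.711, 0.001]
wrist_force: [0.3, 0.5, -0.3]
width: 1.003
```

>>> move_arm(
  deltas=[
    [[0,0,-0.1],[-0.12,-0.3,0.1],-1],
    [[0,0,-0.2],[-0.24,-0.6,0.2],-1],
    [[0,0,-0.33],[-0.36,-0.91,0.2],-1],
    [[0,0,-0.33],[-0.36,-0.91,0.2],-1],
    [[0,0,-0.33],[-0.36,-0.91,0.2],-1],
  ],
)

```text
time: 14.1
tool_pos: [0.4115, -0.3444, 0.3146]
tcp_rot: [-3.139, 0.095, 0.001]
wrist_force: [0.8, 0.4, 0.1]
width: 0.999
```

```bash
cat > hexa.py <<'E'
from meas import *
def hexa(f,zt,c0,r,off):
    m,q,*_=band(f,zt,c0,r,.004); q=q[:,:2]
    f_=lambda a:[q@[np.cos(a+k*np.pi/3),np.sin(a+k*np.pi/3)] for k in(-1,0,1)]
    a=min(np.radians(np.arange(0,60,.5)),key=lambda a:sum(np.ptp(v) for v in f_(a)))
    U=np.array([[np.cos(a+k*np.pi/3),np.sin(a+k*np.pi/3)] for k in(-1,0,1)])
    mid=np.array([(v.min()+v.max())/2 for v in f_(a)])
    c=np.linalg.lstsq(U,mid,rcond=None)[0]
    print('hex ang',np.degrees(a).round(1),'c',c.round(4),'spans',[np.ptp(v).round(4) for v in f_(a)])
E
python3 - <<'E'
from hexa import *
st();shoot('wrist','w6');run('w6.npz',(.411,-.344),S[1:]);hexa('w6.npz',.132,(.411,-.344),.035,0)
hexa('w3.npz',.01,(.6377,-.2082),.046,0)
E
```

```text
14.1 tcp [ 0.4115 -0.3444  0.3146] [-3.1386e+00  9.5200e-02  1.1000e-03] w 0.999 F [0.8 0.4 0.1] q16 [-0.74  0.89]
nut 1186 circ [ 0.4107 -0.3445] 0.023 rect [ 0.4106 -0.3445] [0.04   0.0457] 85.3 z 0.1323
ring 364 circ [ 0.4117 -0.345 ] 0.0268 rect [ 0.4185 -0.3462] [0.0522 0.0395] 82.1 z 0.0878
block 1489 circ [ 0.4123 -0.3458] 0.0568 rect [ 0.4126 -0.346 ] [0.0959 0.064 ] 6.1 z 0.0441
hex ang 25.5 c [ 0.4104 -0.3446] spans [np.float64(0.0404), np.float64(0.0403), np.float64(0.04)]
hex ang 38.5 c [ 0.6377 -0.2083] spans [np.float64(0.0705), np.float64(0.0713), np.float64(0.0715)]
```

>>> move_arm(
  deltas=[
    [[0,0,-0.01],[-0.01,0,-0.5],-1],
    [[0,0,-0.01],[-0.01,0,-1],-1],
  ],
)

```text
time: 14.4
tool_pos: [0.4113, -0.3443, 0.215]
tcp_rot: [3.138, -0.118, 0.003]
wrist_force: [-0.6, -0.1, -0.1]
width: 0.998
```

>>> move_arm(
  deltas=[
    [[0,0,0],[0,0,-0.4],-1],
    [[0,0,0],[0,0,-0.7],-1],
    [[0,0,0],[0,0,-0.9],-1],
    [[0,0,0],[0,0,-1],-1],
    [[0,0,0],[0,0,-1],-1],
  ],
)

```text
time: 15.02
tool_pos: [0.4102, -0.3441, 0.1148]
tcp_rot: [-3.138, 0.12, 0.002]
wrist_force: [0.6, -0.0, 0.6]
width: 1.0
```

```bash
python3 avg.py
```

```text
t 15.18 avg tcp [ 0.4107 -0.345   0.1158] sd [0.0003 0.0005 0.0007] F [ 0.18 -0.27 -0.05] w 0.999 q16 [-0.75  0.9 ] rot [ 3.138e+00 -1.220e-01  3.000e-03]
```

>>> move_arm(
  deltas=[
    [[0,0,0],[0,0,-0.12],-1],
    [[0,0,0],[0,0,-0.21],-1],
    [[0,0,0],[0,0,-0.21],-1],
    [[0,0,0],[0,0,-0.21],-0.3],
    [[0,0,0],[0,0,-0.21],-0.1],
    [[0,0,0],[0,0,-0.21],0],
    [[0,0,0],[0,0,-0.21],0.1],
    [[0,0,0],[0,0,-0.21],0.3],
    [[0,0,0],[0,0,-0.21],1],
    [[0,0,0],[0,0,-0.21],1],
    [[0,0,0],[0,0,-0.21],1],
  ],
  grip_force=50,
)

```text
time: 16.55
tool_pos: [0.4103, -0.345, 0.0947]
tcp_rot: [-3.139, 0.123, -0.001]
wrist_force: [0.1, 3.2, 4.9]
width: 0.462
```

```bash
python3 avg.py
```

```text
t 16.7 avg tcp [ 0.4103 -0.345   0.0947] sd [0. 0. 0.] F [-0.26  3.53  5.21] w 0.465 q16 [-0.75  0.9 ] rot [-3.139e+00  1.230e-01 -1.000e-03]
```

>>> move_arm(
  deltas=[
    [[0,0,0],[0,0,0.1],1],
    [[0,0,0],[0,0,0.4],1],
    [[0,0,0],[0,0,0.7],1],
    [[0,0,0],[0,0,1],1],
    [[0,0,0],[0,0,1],1],
  ],
)

```text
time: 17.32
tool_pos: [0.4115, -0.3467, 0.1969]
tcp_rot: [3.135, -0.123, 0.007]
wrist_force: [0.3, 0.5, -3.4]
width: 0.458
```

>>> move_arm(
  deltas=[
    [[0,0,0.03],[0.16,0.1,0],1],
    [[0,0,0.06],[0.36,0.22,0],1],
    [[0,0,0.1],[0.56,0.34,0],1],
    [[0,0,0.145],[0.76,0.46,0],1],
  ],
)

```text
time: 17.82
tool_pos: [0.4862, -0.2973, 0.1915]
tcp_rot: [-3.13, -0.24, 0.005]
wrist_force: [0.1, -0.1, -3.0]
width: 0.464
```

>>> move_arm(
  deltas=[
    [[0,0,0],[0.2,0.12,0],1],
    [[0,0,0],[0.4,0.24,0],1],
    [[0,0,0],[0.6,0.36,0],1],
    [[0,0,0],[0.75,0.45,0],1],
  ],
)

```text
time: 18.32
tool_pos: [0.5625, -0.2531, 0.1941]
tcp_rot: [-3.133, -0.235, 0.0]
wrist_force: [-0.2, 0.1, -4.3]
width: 0.466
```

>>> move_arm(
  deltas=[
    [[0,0,0],[0.2,0.12,0],1],
    [[0,0,0],[0.4,0.24,0],1],
    [[0,0,0],[0.6,0.36,0],1],
    [[0,0,0],[0.75,0.45,0],1],
    [[0,0,0],[0.75,0.45,0],1],
    [[0,0,0],[0.75,0.45,0],1],
  ],
)

```text
time: 19.08
tool_pos: [0.6356, -0.2092, 0.194]
tcp_rot: [3.133, 0.235, -0.002]
wrist_force: [0.1, 0.2, -3.8]
width: 0.461
```

```bash
python3 - <<'E'
from avg import *
from hexa import hexa
avg();shoot('wrist','w7');seat('w7.npz',['nut']);hexa('w7.npz',.01,(.6377,-.2082),.046,0)
E
```

```text
t 19.23 avg tcp [ 0.6355 -0.2095  0.1941] sd [0.0001 0.0001 0.0001] F [ 0.36  0.01 -3.44] w 0.457 q16 [-0.36  1.07] rot [ 3.133e+00  2.330e-01 -1.000e-03]
nut 3494 circ [ 0.6379 -0.208 ] 0.0399 cent 0.6377 -0.2082 rect [ 0.6377 -0.2082] [0.0791 0.0697] 9.3 z 0.0097
hex ang 38.5 c [ 0.6376 -0.2083] spans [np.float64(0.0704), np.float64(0.0705), np.float64(0.07)]
```

View pics/w7.png

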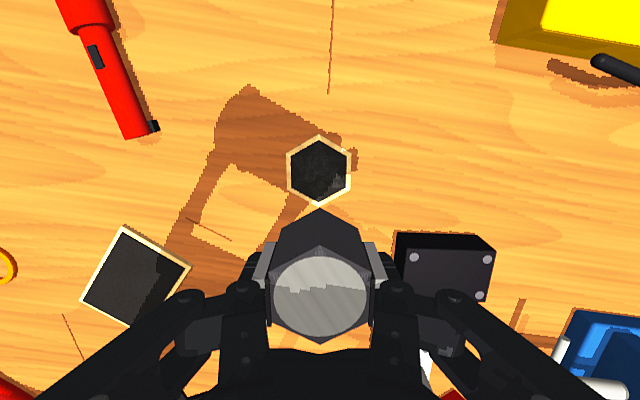

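>>> move_arm(
  deltas=[
    [[0,0,0],[0.02,0.01,-0.3],1],
    [[0,0,0],[0.02,0.01,-0.6],1],
    [[0,0,0],[0.02,0.01,-1],1],
  ],
)

```text
time: 19.65
tool_pos: [0.6389, -0.209, 0.095]
tcp_rot: [3.131, 0.233, 0.005]
wrist_force: [-0.4, -0.2, -3.4]
width: 0.462
```

>>> move_arm(
  deltas=[
    [[0,0,0],[0,0,-0.3],1],
    [[0,0,0],[0,0,-0.55],1],
    [[0,0,0],[0,0,-0.65],1],
    [[0,0,0],[0,0,-0.7],1],
    [[0,0,0],[0,0,-0.7],1],
    [[0,0,0],[0,0,-0.7],1],
  ],
)

```text
time: 20.4
tool_pos: [0.6392, -0.2085, 0.0257]
tcp_rot: [3.132, 0.235, 0.003]
wrist_force: [0.0, 0.4, -2.8]
width: 0.464
```

```bash
python3 avg.py
```

```text
t 20.55 avg tcp [ 0.639  -0.2084  0.0255] sd [0.0001 0.0001 0.0002] F [ 0.06  0.13 -2.75] w 0.46 q16 [-0.35  1.07] rot [3.132e+00 2.350e-01 2.000e-03]
```

>>> move_arm(
  deltas=[
    [[0,0,0],[-0.01,0,-0.05],1],
    [[0,0,0],[-0.01,0,-0.075],1],
    [[0,0,0],[-0.01,0,-0.085],1],
    [[0,0,0],[-0.01,0,-0.085],1],
    [[0,0,0],[-0.01,0,-0.085],1],
  ],
)

```text
time: 21.18
tool_pos: [0.6369, -0.208, 0.0168]
tcp_rot: [-3.133, -0.235, 0.001]
wrist_force: [-3.9, 1.2, 5.6]
width: 0.46
```

```bash
python3 avg.py
```

```text
t 21.32 avg tcp [ 0.6369 -0.208   0.0168] sd [0. 0. 0.] F [-4.05  1.53  5.8 ] w 0.464 q16 [-0.35  1.07] rot [-3.133e+00 -2.350e-01  1.000e-03]
```

Contact made (about +9 N net). Release and rise.

>>> move_arm(
  deltas=[
    [[0,0,0],[0,0,0.005],0.05],
    [[0,0,0],[0,0,0.005],-0.05],
    [[0,0,0],[0,0,0.005],-0.2],
    [[0,0,0],[0,0,0.005],-0.4],
    [[0,0,0],[0,0,0.005],-0.7],
    [[0,0,0],[0,0,0.005],-1],
    [[0,0,0],[0,0,0.005],-1],
  ],
)

```text
time: 22.2
tool_pos: [0.6371, -0.2081, 0.0163]
tcp_rot: [-3.133, -0.235, -0.0]
wrist_force: [0.2, 0.7, -0.0]
width: 1.003
```

>>> move_arm(
  deltas=[
    [[0,0,0],[0,0,0.2],-1],
    [[0,0,0],[0,0,0.6],-1],
    [[0,0,0],[0,0,1],-1],
  ],
)

```text
time: 22.58
tool_pos: [0.6373, -0.2081, 0.1186]
tcp_rot: [3.133, 0.235, 0.001]
wrist_force: [-1.1, -0.2, 0.9]
width: 1.001
```

>>> move_arm(
  deltas=[
    [[0,0,0],[-0.2,-0.1,0.5],-1],
    [[0,0,0],[-0.5,-0.3,1],-1],
    [[0,0,0],[-0.76,-0.46,1],-1],
    [[0,0,0],[-0.76,-0.46,1],-1],
    [[0,0,0],[-0.76,-0.46,1],-1],
  ],
)

```text
time: 23.2
tool_pos: [0.5613, -0.2539, 0.2169]
tcp_rot: [3.133, 0.234, 0.002]
wrist_force: [0.1, -0.1, -0.2]
width: 1.0
```

```bash
python3 - <<'E'
from avg import *
from hexa import hexa
st();shoot('wrist','w8');seat('w8.npz',['nut']);hexa('w8.npz',.0098,(.6377,-.2082),.046,0);hexa('w8.npz',.054,(.6377,-.2082),.035,0);run('w8.npz',(.6377,-.2082),(('nut',.054,.04),))
E
```

```text
23.2 tcp [ 0.5613 -0.2539  0.2169] [3.1328e+00 2.3400e-01 1.5000e-03] w 1.0 F [ 0.1 -0.1 -0.2] q16 [-0.47  0.96]
nut 2088 circ [ 0.6376 -0.2081] 0.0401 cent 0.6378 -0.2082 rect [ 0.6378 -0.2082] [0.0702 0.0797] 38.4 z 0.0091
hex ang 38.5 c [ 0.6378 -0.2081] spans [np.float64(0.0702), np.float64(0.0702), np.float64(0.0699)]
hex ang 38.5 c [ 0.6371 -0.2083] spans [np.float64(0.04), np.float64(0.0401), np.float64(0.0396)]
nut 1649 circ [ 0.6369 -0.2087] 0.0228 rect [ 0.6368 -0.2083] [0.0455 0.0395] 7.8 z 0.0542
```

>>> move_arm(
  deltas=[
    [[0,0,0],[-0.4,-0.24,0.2],-1],
    [[0,0,0],[-0.8,-0.48,0.4],-1],
  ],
)

```text
time: 23.5
tool_pos: [0.4809, -0.3015, 0.2555]
tcp_rot: [-3.131, -0.239, 0.003]
wrist_force: [-0.3, -0.8, 0.1]
width: 0.999
```

>>> move_arm(
  deltas=[
    [[0,0,0],[-0.4,-0.24,0],-1],
    [[0,0,0],[-0.7,-0.43,0],-1],
    [[0,0,0],[-0.7,-0.43,0],-1],
    [[0,0,0],[-0.7,-0.43,0],-1],
  ],
)

```text
time: 24.0
tool_pos: [0.4119, -0.3446, 0.2559]
tcp_rot: [-3.132, -0.235, -0.0]
wrist_force: [0.1, -0.4, 0.5]
width: 0.997
```

```bash
python3 - <<'E'
from avg import *
avg();shoot('wrist','w9');run('w9.npz',(.411,-.344),S[2:])
E
```

```text
t 24.15 avg tcp [ 0.4121 -0.3445  0.2559] sd [0.0001 0.0001 0.    ] F [0.01 0.03 0.51] w 1.003 q16 [-0.74  0.68] rot [-3.132 -0.237  0.   ]
ring 1571 circ [ 0.4114 -0.3452] 0.027 rect [ 0.4119 -0.3452] [0.0523 0.0521] 8.5 z 0.0879
block 2404 circ [ 0.4127 -0.3457] 0.0568 rect [ 0.4126 -0.3461] [0.0961 0.0642] 6.1 z 0.0441
```

>>> move_arm(
  deltas=[
    [[0,0,0],[0,-0.01,-0.5],-1],
    [[0,0,0],[0,-0.01,-1],-1],
  ],
)

```text
time: 24.45
tool_pos: [0.4125, -0.3463, 0.1561]
tcp_rot: [3.131, 0.236, 0.003]
wrist_force: [0.9, -0.6, -0.1]
width: 0.998
```

>>> move_arm(
  deltas=[
    [[0,0,0],[0,0,-0.35],-1],
    [[0,0,0],[0,0,-0.65],-1],
    [[0,0,0],[0,0,-0.85],-1],
    [[0,0,0],[0,0,-0.9],-1],
    [[0,0,0],[0,0,-0.9],-1],
    [[0,0,0],[0,0,-0.9],-1],
  ],
)

```text
time: 25.2
tool_pos: [0.4121, -0.3467, 0.0676]
tcp_rot: [3.131, 0.235, 0.002]
wrist_force: [0.9, 0.4, 1.0]
width: 0.997
```

```bash
python3 avg.py
```

```text
t 25.35 avg tcp [ 0.4119 -0.3467  0.0675] sd [0.0001 0.     0.0001] F [ 0.21 -0.02  0.13] w 1.001 q16 [-0.75  0.68] rot [3.131e+00 2.340e-01 2.000e-03]
```

>>> move_arm(
  deltas=[
    [[0,0,0],[0,0.01,-0.1],-1],
    [[0,0,0],[0,0.01,-0.15],-1],
    [[0,0,0],[0,0.01,-0.15],-0.6],
    [[0,0,0],[0,0.01,-0.15],-0.4],
    [[0,0,0],[0,0.01,-0.15],-0.3],
    [[0,0,0],[0,0.01,-0.15],-0.2],
    [[0,0,0],[0,0.01,-0.15],0],
    [[0,0,0],[0,0.01,-0.15],1],
    [[0,0,0],[0,0.01,-0.15],1],
    [[0,0,0],[0,0.01,-0.15],1],
  ],
  grip_force=60,
)

```text
time: 26.6
tool_pos: [0.4112, -0.345, 0.0519]
tcp_rot: [-3.133, -0.234, -0.0]
wrist_force: [-2.2, 1.7, 4.9]
width: 0.62
```

```bash
python3 avg.py
```

```text
t 26.75 avg tcp [ 0.4113 -0.345   0.0519] sd [0. 0. 0.] F [-1.59  2.09  5.41] w 0.618 q16 [-0.74  0.68] rot [-3.133 -0.234 -0.   ]
```

>>> move_arm(
  deltas=[
    [[0,0,0],[0,0,0.1],1],
    [[0,0,0],[0,0,0.4],1],
    [[0,0,0],[0,0,0.7],1],
    [[0,0,0],[0,0,1],1],
    [[0,0,0],[0,0,1],1],
  ],
)

```text
time: 27.38
tool_pos: [0.4126, -0.3466, 0.1537]
tcp_rot: [3.128, 0.234, 0.006]
wrist_force: [0.2, -0.3, -4.3]
width: 0.62
```

>>> move_arm(
  deltas=[
    [[0,0,0],[0.03,0.15,0.1],1],
    [[0,0,0],[0.07,0.35,0.2],1],
    [[0,0,0],[0.12,0.6,0.2],1],
    [[0,0,0],[0.17,0.87,0.2],1],
  ],
)

```text
time: 27.88
tool_pos: [0.428, -0.2559, 0.1708]
tcp_rot: [-3.132, -0.235, 0.001]
wrist_force: [1.0, 0.8, -4.5]
width: 0.619
```

>>> move_arm(
  deltas=[
    [[0,0,0],[0.04,0.22,0],1],
    [[0,0,0],[0.08,0.44,0],1],
    [[0,0,0],[0.12,0.66,0],1],
    [[0,0,0],[0.16,0.87,0],1],
  ],
)

```text
time: 28.38
tool_pos: [0.4435, -0.1687, 0.1707]
tcp_rot: [-3.132, -0.236, 0.002]
wrist_force: [-0.4, 0.5, -5.2]
width: 0.622
```

>>> move_arm(
  deltas=[
    [[0,0,0],[0.04,0.22,0],1],
    [[0,0,0],[0.08,0.44,0],1],
    [[0,0,0],[0.12,0.66,0],1],
    [[0,0,0],[0.16,0.87,0],1],
  ],
)

```text
time: 28.88
tool_pos: [0.4592, -0.0819, 0.1706]
tcp_rot: [-3.132, -0.236, 0.002]
wrist_force: [0.8, -0.1, -4.6]
width: 0.62
```

>>> move_arm(
  deltas=[
    [[0,0,0],[0,0.22,0],1],
    [[0,0,0],[0,0.44,0],1],
    [[0,0,0],[0,0.66,0],1],
    [[0,0,0],[0,0.87,0],1],
  ],
)

```text
time: 29.38
tool_pos: [0.4589, 0.0049, 0.1706]
tcp_rot: [-3.132, -0.236, 0.002]
wrist_force: [0.4, 0.8, -5.3]
width: 0.622
```

>>> move_arm(
  deltas=[
    [[0,0,0],[0,0.22,0],1],
    [[0,0,0],[0,0.44,0],1],
    [[0,0,0],[0,0.66,0],1],
    [[0,0,0],[0,0.87,0],1],
  ],
)

```text
time: 29.88
tool_pos: [0.4586, 0.0917, 0.1706]
tcp_rot: [-3.132, -0.236, 0.002]
wrist_force: [0.6, 0.2, -4.9]
width: 0.621
```

>>> move_arm(
  deltas=[
    [[0,0,0],[-0.04,0.22,0],1],
    [[0,0,0],[-0.08,0.44,0],1],
    [[0,0,0],[-0.12,0.66,0],1],
    [[0,0,0],[-0.16,0.87,0],1],
  ],
)

```text
time: 30.38
tool_pos: [0.4423, 0.1784, 0.1706]
tcp_rot: [3.133, 0.236, -0.003]
wrist_force: [0.4, 0.6, -4.3]
width: 0.624
```

>>> move_arm(
  deltas=[
    [[0,0,0],[-0.04,0.22,0],1],
    [[0,0,0],[-0.08,0.44,0],1],
    [[0,0,0],[-0.12,0.66,0],1],
    [[0,0,0],[-0.16,0.87,0],1],
    [[0,0,0],[-0.16,0.87,0],1],
    [[0,0,0],[-0.16,0.87,0],1],
  ],
)

```text
time: 31.12
tool_pos: [0.427, 0.2638, 0.1708]
tcp_rot: [3.132, 0.236, -0.002]
wrist_force: [0.1, -0.5, -5.3]
width: 0.617
```

```bash
python3 - <<'E'
from avg import *
avg();shoot('wrist','w10');seat('w10.npz',['ring'])
E
```

```text
t 31.27 avg tcp [0.4275 0.2636 0.1709] sd [0.0003 0.0002 0.0001] F [-0.21 -0.12 -4.85] w 0.621 q16 [0.5  1.92] rot [ 3.133e+00  2.340e-01 -1.000e-03]
ring 5134 circ [0.4115 0.3524] 0.0424 cent 0.4115 0.3521 rect [0.4118 0.3521] [0.0831 0.0836] 55.6 z 0.0098
```

View pics/w10.png

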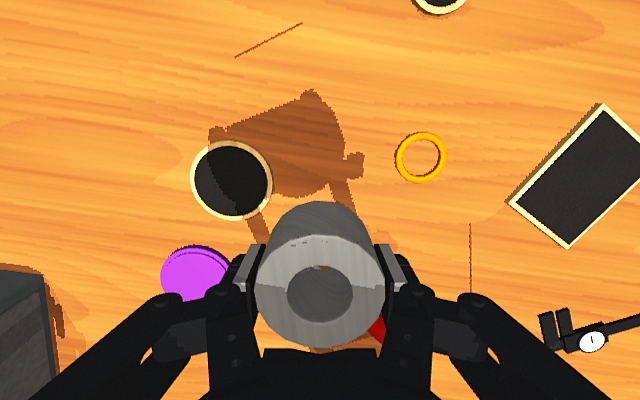

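>>> move_arm(
  deltas=[
    [[0,0,0],[-0.04,0.22,0],1],
    [[0,0,0],[-0.08,0.44,0],1],
    [[0,0,0],[-0.12,0.66,-0.2],1],
    [[0,0,0],[-0.155,0.885,-0.5],1],
    [[0,0,0],[-0.155,0.885,-0.7],1],
    [[0,0,0],[-0.155,0.885,-0.7],1],
    [[0,0,0],[-0.155,0.885,-0.7],1],
  ],
)

```text
time: 32.2
tool_pos: [0.4133, 0.3524, 0.1021]
tcp_rot: [-3.132, -0.233, -0.001]
wrist_force: [-0.3, -0.3, -5.4]
width: 0.624
```

```bash
python3 avg.py
```

```text
t 32.35 avg tcp [0.4136 0.3527 0.1026] sd [0.0002 0.0002 0.0003] F [ 0.12 -0.02 -4.87] w 0.621 q16 [0.66 2.08] rot [-3.131 -0.233 -0.004]
```

>>> move_arm(
  deltas=[
    [[0,0,0],[-0.01,0,-0.3],1],
    [[0,0,0],[-0.01,0,-0.55],1],
    [[0,0,0],[-0.01,0,-0.7],1],
    [[0,0,0],[-0.01,0,-0.75],1],
    [[0,0,0],[-0.01,0,-0.75],1],
    [[0,0,0],[-0.01,0,-0.75],1],
  ],
)

```text
time: 33.1
tool_pos: [0.4125, 0.3531, 0.0274]
tcp_rot: [-3.132, -0.234, -0.003]
wrist_force: [0.7, 0.6, -4.7]
width: 0.62
```

```bash
python3 avg.py
```

```text
t 33.25 avg tcp [0.4124 0.353  0.0273] sd [0.0001 0.0001 0.0001] F [ 0.68  0.24 -4.72] w 0.62 q16 [0.66 2.08] rot [-3.132e+00 -2.350e-01 -2.000e-03]
```

>>> move_arm(
  deltas=[
    [[0,0,0],[0,-0.01,-0.05],1],
    [[0,0,0],[0,-0.01,-0.075],1],
    [[0,0,0],[0,-0.01,-0.09],1],
    [[0,0,0],[0,-0.01,-0.09],1],
    [[0,0,0],[0,-0.01,-0.09],1],
  ],
)

```text
time: 33.88
tool_pos: [0.4113, 0.3511, 0.0179]
tcp_rot: [3.132, 0.235, -0.001]
wrist_force: [-4.1, -4.0, 5.3]
width: 0.626
```

```bash
python3 avg.py
```

```text
t 34.02 avg tcp [0.4113 0.3511 0.0179] sd [0. 0. 0.] F [-4.41 -3.66  5.24] w 0.622 q16 [0.66 2.08] rot [ 3.132e+00  2.350e-01 -1.000e-03]
```

>>> move_arm(
  deltas=[
    [[0,0,0],[0,0,0.005],-0.28],
    [[0,0,0],[0,0,0.005],-0.36],
    [[0,0,0],[0,0,0.005],-0.5],
    [[0,0,0],[0,0,0.005],-0.7],
    [[0,0,0],[0,0,0.005],-1],
    [[0,0,0],[0,0,0.005],-1],
    [[0,0,0],[0,0,0.005],-1],
  ],
)

```text
time: 34.9
tool_pos: [0.4116, 0.3514, 0.0178]
tcp_rot: [-3.133, -0.234, 0.0]
wrist_force: [-1.1, 1.0, 0.2]
width: 1.0
```

>>> move_arm(
  deltas=[
    [[0,0,0],[0,0,0.2],-1],
    [[0,0,0],[0,0,0.6],-1],
    [[0,0,0],[0,0,1],-1],
  ],
)

```text
time: 35.28
tool_pos: [0.4112, 0.3511, 0.1184]
tcp_rot: [3.132, 0.234, -0.001]
wrist_force: [0.3, 0.2, 0.2]
width: 0.998
```

>>> move_arm(
  deltas=[
    [[0,0,0],[0.1,-0.4,0.5],-1],
    [[0,0,0],[0.2,-0.9,1],-1],
    [[0,0,0],[0.2,-0.9,1],-1],
    [[0,0,0],[0.2,-0.9,1],-1],
  ],
)

```text
time: 35.78
tool_pos: [0.4318, 0.2613, 0.218]
tcp_rot: [-3.132, -0.232, -0.001]
wrist_force: [-0.4, 0.6, -0.1]
width: 1.002
```

```bash
python3 - <<'E'
from avg import *
avg(2);shoot('wrist','w11');seat('w11.npz',['ring']);run('w11.npz',(.4115,.352),(('ring',.054,.05),))
E
```

```text
t 35.83 avg tcp [0.4314 0.2614 0.2174] sd [0.0004 0.0001 0.0006] F [-0.34  0.71  0.17] w 0.995 q16 [0.5  1.92] rot [-3.133e+00 -2.340e-01  2.000e-03]
ring 1585 circ [0.4117 0.352 ] 0.0422 cent 0.4136 0.3502 rect [0.4156 0.3484] [0.0835 0.0737] 48.3 z 0.0094
ring 1624 circ [0.4124 0.3512] 0.027 rect [0.4125 0.351 ] [0.053  0.0529] 89.7 z 0.0539
```

>>> move_arm(
  deltas=[
    [[0,0,0],[0.05,-0.44,0],-1],
    [[0,0,0],[0.1,-0.87,0],-1],
  ],
)

```text
time: 36.12
tool_pos: [0.4403, 0.1745, 0.2153]
tcp_rot: [3.132, 0.24, -0.006]
wrist_force: [0.4, -0.2, 1.1]
width: 1.0
```

>>> move_arm(
  deltas=[
    [[0,0,0],[0,-0.44,0],-1],
    [[0,0,0],[0,-0.87,0],-1],
  ],
)

```text
time: 36.38
tool_pos: [0.4404, 0.0871, 0.2154]
tcp_rot: [-3.133, -0.238, 0.006]
wrist_force: [-0.3, 0.3, -0.4]
width: 1.0
```

>>> move_arm(
  deltas=[
    [[0,0,0],[-0.1,-0.44,0],-1],
    [[0,0,0],[-0.2,-0.87,0.2],-1],
    [[0,0,0],[-0.2,-0.87,0.2],-1],
    [[0,0,0],[-0.2,-0.87,0.2],-1],
  ],
)

```text
time: 36.88
tool_pos: [0.4212, 0.0014, 0.2362]
tcp_rot: [-3.132, -0.235, 0.004]
wrist_force: [0.3, -0.1, 0.1]
width: 0.999
```

```bash
python3 - <<'E'
from avg import *
avg(2);shoot('wrist','w12');seat('w12.npz',['block'])
E
```

```text
t 36.92 avg tcp [0.4212 0.0015 0.2362] sd [0.     0.0001 0.    ] F [ 0.21 -0.01 -0.12] w 1.002 q16 [-0.06  1.36] rot [-3.132 -0.236  0.004]
block 8269 circ [ 0.4654 -0.0047] 0.0762 cent 0.4653 -0.0048 rect [ 0.4652 -0.0048] [0.092  0.1238] 62.7 z 0.0098
```

>>> move_arm(
  deltas=[
    [[0,0,0],[0,-0.44,0],-1],
    [[0,0,0],[0,-0.87,0],-1],
  ],
)

```text
time: 37.22
tool_pos: [0.4218, -0.0857, 0.2369]
tcp_rot: [-3.132, -0.241, 0.002]
wrist_force: [1.3, 0.0, -0.4]
width: 1.0
```

>>> move_arm(
  deltas=[
    [[0,0,0],[0,-0.44,0],-1],
    [[0,0,0],[0,-0.87,0],-1],
  ],
)

```text
time: 37.48
tool_pos: [0.4219, -0.1735, 0.2369]
tcp_rot: [-3.132, -0.238, 0.001]
wrist_force: [0.3, 0.6, -0.2]
width: 1.0
```

>>> move_arm(
  deltas=[
    [[0,0,0],[0,-0.44,0],-1],
    [[0,0,0],[0,-0.87,0],-1],
  ],
)

```text
time: 37.72
tool_pos: [0.4222, -0.2606, 0.2368]
tcp_rot: [-3.131, -0.238, 0.001]
wrist_force: [0.7, -0.0, -0.8]
width: 1.002
```

>>> move_arm(
  deltas=[
    [[0,0,-0.027],[0,-0.44,0],-1],
    [[0,0,-0.027],[-0.07,-0.86,0],-1],
    [[0,0,-0.027],[-0.07,-0.86,0],-1],
    [[0,0,-0.027],[-0.07,-0.86,0],-1],
  ],
)

```text
time: 38.22
tool_pos: [0.4151, -0.3452, 0.2367]
tcp_rot: [-3.135, -0.17, 0.002]
wrist_force: [0.1, 0.6, 0.1]
width: 1.002
```

```bash
python3 - <<'E'
from avg import *
avg(2);shoot('wrist','w13');run('w13.npz',(.411,-.344),S[3:])
im,d,K,R,t=load('w13.npz');W=world(d,K,R,t)
# anything else standing in the jaw strip
a=np.radians(96.1);u=np.array([np.cos(a),np.sin(a)]);p=(W[...,:2]-[.4126,-.346])
m=(d>0)&(abs(p@u)>.034)&(abs(p@u)<.085)&(abs(p@[u[1],-u[0]])<.05)&(W[...,2]>.01)&(W[...,2]<.12)
q=W[m];print(len(q), q.mean(0) if len(q) else '')
E
```

```text
t 38.27 avg tcp [ 0.4151 -0.3451  0.2368] sd [0.     0.0001 0.0001] F [-0.32  0.48  0.25] w 1.002 q16 [-0.74  0.72] rot [-3.135e+00 -1.710e-01  1.000e-03]
block 4795 circ [ 0.4132 -0.3458] 0.0567 rect [ 0.4132 -0.346 ] [0.0949 0.064 ] 6.2 z 0.044
0
```

>>> move_arm(
  deltas=[
    [[0,0,0],[-0.02,-0.01,-0.5],-1],
    [[0,0,0],[-0.02,-0.01,-1],-1],
  ],
)

```text
time: 38.58
tool_pos: [0.4138, -0.3469, 0.1379]
tcp_rot: [3.135, 0.171, 0.004]
wrist_force: [-0.0, -0.5, -1.0]
width: 0.998
```

>>> move_arm(
  deltas=[
    [[0,0,0],[0,0,-0.35],-1],
    [[0,0,0],[0,0,-0.65],-1],
    [[0,0,0],[0,0,-0.85],-1],
    [[0,0,0],[0,0,-1],-1],
    [[0,0,0],[0,0,-1],-1],
    [[0,0,0],[0,0,-1],-1],
  ],
)

```text
time: 39.33
tool_pos: [0.4134, -0.3479, 0.0387]
tcp_rot: [3.136, 0.169, 0.002]
wrist_force: [0.7, -0.2, 0.9]
width: 0.998
```

```bash
python3 avg.py
```

```text
t 39.48 avg tcp [ 0.4134 -0.3481  0.0389] sd [0.0001 0.0002 0.0001] F [ 0.56 -0.16  0.47] w 1.002 q16 [-0.75  0.72] rot [3.135e+00 1.680e-01 2.000e-03]
```

>>> move_arm(
  deltas=[
    [[0,0,0],[0,0.015,-0.15],-1],
    [[0,0,0],[0,0.015,-0.25],-1],
    [[0,0,0],[0,0.015,-0.3],-1],
    [[0,0,0],[0,0.015,-0.3],-0.7],
    [[0,0,0],[0,0.015,-0.3],-0.6],
    [[0,0,0],[0,0.015,-0.3],-0.5],
    [[0,0,0],[0,0.015,-0.3],-0.3],
    [[0,0,0],[0,0.015,-0.3],1],
    [[0,0,0],[0,0.015,-0.3],1],
    [[0,0,0],[0,0.015,-0.3],1],
  ],
  grip_force=80,
)

```text
time: 40.72
tool_pos: [0.4128, -0.3459, 0.0085]
tcp_rot: [-3.137, -0.168, -0.0]
wrist_force: [-1.1, 1.8, 6.0]
width: 0.731
```

```bash
python3 avg.py
```

```text
t 40.88 avg tcp [ 0.4128 -0.3459  0.0085] sd [0. 0. 0.] F [-0.41  2.69  5.66] w 0.737 q16 [-0.74  0.72] rot [-3.137 -0.168 -0.   ]
```

>>> move_arm(
  deltas=[
    [[0,0,0],[0,0,0.1],1],
    [[0,0,0],[0,0,0.4],1],
    [[0,0,0],[0,0,0.7],1],
    [[0,0,0],[0,0,1],1],
    [[0,0,0],[0,0,1],1],
  ],
)

```text
time: 41.5
tool_pos: [0.414, -0.3476, 0.1099]
tcp_rot: [3.133, 0.168, 0.006]
wrist_force: [0.3, -0.4, -7.9]
width: 0.737
```

>>> move_arm(
  deltas=[
    [[0,0,0],[0.02,0.15,0],1],
    [[0,0,0],[0.06,0.35,0],1],
    [[0,0,0],[0.1,0.6,0],1],
    [[0,0,0],[0.13,0.85,0],1],
  ],
)

```text
time: 42.0
tool_pos: [0.4247, -0.2582, 0.106]
tcp_rot: [-3.135, -0.169, 0.004]
wrist_force: [0.1, 0.4, -7.0]
width: 0.735
```

>>> move_arm(
  deltas=[
    [[0,0,-0.05],[0.03,0.21,0],1],
    [[0,0,-0.1],[0.06,0.42,0],1],
    [[0,0,-0.15],[0.1,0.63,0],1],
    [[0,0,-0.2],[0.13,0.85,0],1],
  ],
)

```text
time: 42.5
tool_pos: [0.4374, -0.1735, 0.1061]
tcp_rot: [-3.123, 0.327, 0.004]
wrist_force: [0.5, -0.3, -7.7]
width: 0.734
```

>>> move_arm(
  deltas=[
    [[0,0,-0.05],[0.03,0.21,0],1],
    [[0,0,-0.1],[0.06,0.42,0],1],
    [[0,0,-0.14],[0.1,0.63,0],1],
    [[0,0,-0.172],[0.13,0.85,0],1],
    [[0,0,-0.172],[0.13,0.85,0],1],
    [[0,0,-0.172],[0.13,0.85,0],1],
  ],
)

```text
time: 43.25
tool_pos: [0.4506, -0.0903, 0.1068]
tcp_rot: [3.053, -0.74, -0.003]
wrist_force: [-0.4, -0.4, -6.4]
width: 0.738
```

```bash
python3 - <<'E'
from avg import *
avg(3);im,d,K,R,t=shoot('wrist','w14')
s=status.read_state();T=s['tool_pos'];W=world(d,K,R,t)
m=(np.hypot(*(W[...,:2]-T[:2]).transpose(2,0,1))<.08)&(W[...,2]>T[2]+.030)&(W[...,2]<T[2]+.040)&(d>0)&(im.min(2)>100)
q=W[m][:,:2].astype(np.float32);print(len(q),cv2.minAreaRect(q))
E
```

```text
t 43.35 avg tcp [ 0.4509 -0.0907  0.1071] sd [0.0002 0.0003 0.0002] F [-0.16 -0.46 -6.94] w 0.735 q16 [-0.25  1.79] rot [ 3.052e+00 -7.420e-01 -1.000e-03]
27184 ((0.45876404643058777, -0.09589293599128723), (0.06426571309566498, 0.08035101741552353), 62.68227767944336)
```

View pics/w14.png

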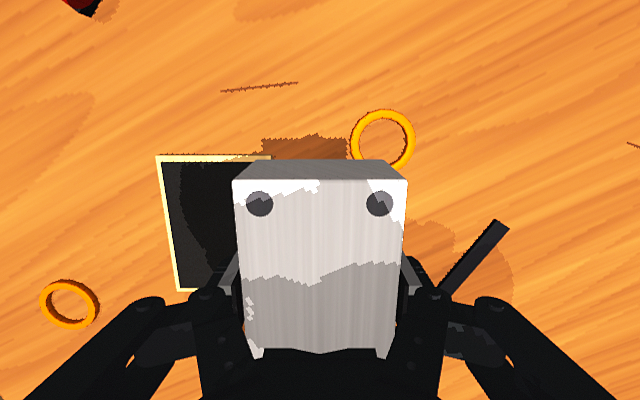

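>>> move_arm(
  deltas=[
    [[0,0,0],[0.03,0.21,0],1],
    [[0,0,0],[0.07,0.42,0],1],
    [[0,0,0],[0.11,0.64,-0.1],1],
    [[0,0,0],[0.14,0.86,-0.3],1],
    [[0,0,0],[0.14,0.86,-0.5],1],
    [[0,0,0],[0.14,0.86,-0.65],1],
    [[0,0,0],[0.14,0.86,-0.65],1],
    [[0,0,0],[0.14,0.86,-0.65],1],
  ],
)

```text
time: 44.4
tool_pos: [0.4663, -0.0056, 0.0433]
tcp_rot: [-3.052, 0.744, -0.002]
wrist_force: [0.9, -0.1, -7.2]
width: 0.737
```

```bash
python3 - <<'E'
from avg import *
avg(3);im,d,K,R,t=shoot('wrist','w15');W=world(d,K,R,t)
# visible seat-top points against a 124x92 rectangle: extents along seat axes
a=np.radians(-27.3);ux=np.array([np.cos(a),np.sin(a)]);uy=np.array([-ux[1],ux[0]])
m=(np.hypot(W[...,0]-.465,W[...,1]+.005)<.09)&(abs(W[...,2]-.0098)<.003)&(d>0)
q=W[m][:,:2]-[.4652,-.0048];print(len(q),'x',np.min(q@ux),np.max(q@ux),'y',np.min(q@uy),np.max(q@uy))
E
```

```text
t 44.5 avg tcp [ 0.4665 -0.0055  0.0436] sd [0.0002 0.0001 0.0002] F [ 0.42  0.38 -7.45] w 0.739 q16 [-0.07  1.98] rot [-3.052e+00  7.430e-01 -3.000e-03]
4936 x 0.03745715819219199 0.06240899728034979 y -0.0455439190280752 0.04630440077822373
```

>>> move_arm(
  deltas=[
    [[0,0,0],[-0.01,0.005,-0.1],1],
    [[0,0,0],[-0.01,0.005,-0.17],1],
    [[0,0,0],[-0.01,0.005,-0.21],1],
    [[0,0,0],[-0.01,0.005,-0.23],1],
    [[0,0,0],[-0.01,0.005,-0.245],1],
    [[0,0,0],[-0.01,0.005,-0.245],1],
    [[0,0,0],[-0.01,0.005,-0.245],1],
  ],
)

```text
time: 45.42
tool_pos: [0.4649, -0.0046, 0.0185]
tcp_rot: [-3.052, 0.743, -0.001]
wrist_force: [-1.7, -0.1, -5.0]
width: 0.736
```

```bash
python3 avg.py
```

```text
t 45.58 avg tcp [ 0.4649 -0.0046  0.0186] sd [0. 0. 0.] F [-1.64  0.13 -3.85] w 0.737 q16 [-0.06  1.98] rot [-3.052e+00  7.430e-01 -1.000e-03]
```

Just touching (load dropping from 7.4 to 3.9 N). Half a millimetre more, then release.

>>> move_arm(
  deltas=[
    [[0,0,0],[0,0,-0.007],1],
    [[0,0,0],[0,0,-0.007],1],
    [[0,0,0],[0,0,-0.007],-0.5],
    [[0,0,0],[0,0,-0.007],-0.6],
    [[0,0,0],[0,0,-0.005],-0.75],
    [[0,0,0],[0,0,-0.005],-1],
    [[0,0,0],[0,0,-0.005],-1],
    [[0,0,0],[0,0,-0.005],-1],
  ],
)

```text
time: 46.58
tool_pos: [0.4647, -0.0046, 0.0178]
tcp_rot: [-3.053, 0.743, -0.0]
wrist_force: [0.4, 0.2, -0.2]
width: 1.0
```

>>> move_arm(
  deltas=[
    [[0,0,0],[0,0,0.2],-1],
    [[0,0,0],[0,0,0.6],-1],
    [[0,0,0],[0,0,1],-1],
  ],
)

```text
time: 46.95
tool_pos: [0.4641, -0.0046, 0.1184]
tcp_rot: [3.052, -0.743, -0.002]
wrist_force: [0.7, -0.3, -0.3]
width: 1.001
```

>>> move_arm(
  deltas=[
    [[0,0,0],[-0.1,-0.3,0.5],-1],
    [[0,0,0],[-0.2,-0.6,1],-1],
    [[0,0,0],[-0.2,-1,1],-1],
  ],
)

```text
time: 47.32
tool_pos: [0.4474, -0.1059, 0.2233]
tcp_rot: [3.053, -0.741, 0.016]
wrist_force: [1.5, -0.2, 0.0]
width: 0.998
```

```bash
python3 - <<'E'
from avg import *
avg(2);im,*_=shoot('wrist','w16')
seat('w16.npz',['block']);run('w16.npz',(.465,-.005),(('block',.054,.075),))
E
```

```text
t 47.38 avg tcp [ 0.4468 -0.1079  0.2222] sd [0.0006 0.002  0.0011] F [ 0.77 -1.46 -0.15] w 0.999 q16 [-0.29  1.76] rot [ 3.048 -0.742  0.012]
block 2073 circ [ 0.4655 -0.0046] 0.0764 cent 0.4725 -0.021 rect [ 0.4653 -0.0048] [0.0919 0.1237] 62.7 z 0.0093
block 5190 circ [ 0.4651 -0.0063] 0.0569 rect [ 0.4651 -0.0058] [0.0645 0.096 ] 62.6 z 0.054
```

>>> move_arm(
  deltas=[
    [[0,0,0],[-0.1,-0.5,0.2],-1],
    [[0,0,0],[-0.1,-1,0.4],-1],
  ],
)

```text
time: 47.68
tool_pos: [0.4337, -0.2043, 0.2572]
tcp_rot: [-3.052, 0.74, 0.003]
wrist_force: [0.1, -0.3, 0.1]
width: 1.001
```

>>> move_arm(
  deltas=[
    [[0,0,0],[-0.1,-0.5,0],-1],
    [[0,0,0],[-0.1,-1,0],-1],
  ],
)

```text
time: 47.92
tool_pos: [0.4242, -0.3053, 0.2575]
tcp_rot: [-3.052, 0.743, 0.0]
wrist_force: [1.0, 0.3, 0.2]
width: 1.002
```

>>> move_arm(
  deltas=[
    [[0,0,0],[0,-0.5,0],-1],
    [[0,0,0],[0,-1,0],-1],
  ],
)

```text
time: 48.18
tool_pos: [0.4246, -0.4052, 0.2568]
tcp_rot: [-3.051, 0.742, 0.002]
wrist_force: [0.6, 0.2, 0.4]
width: 0.997
```

>>> move_arm(
  deltas=[
    [[0,0,0],[0,-0.5,0],-1],
    [[0,0,0],[0,-1,0],-1],
    [[0,0,0],[0,-1,0],-1],
    [[0,0,0],[0,-1,0],-1],
  ],
)

```text
time: 48.68
tool_pos: [0.4246, -0.5033, 0.2565]
tcp_rot: [-3.05, 0.742, 0.003]
wrist_force: [-0.5, 0.4, -0.5]
width: 1.004
```

```bash
python3 - <<'E'
from avg import *
im,*_=shoot('scene','sfin');im2,*_=shoot('top','tfin');st()
cv2.imwrite('pics/fin.png',np.vstack([im[150:330,150:540],im2[110:290,130:520]])[...,::-1])
for n in('sfin','tfin'):
    print(n);seat(n+'.npz',['plug','nut','ring','block'])
    for k,z in(('plug',.068),('nut',.054),('ring',.054),('block',.054)):
        x,y,_=seats[k];run(n+'.npz',(x,y),((k,z,.075 if k=='block' else .04),))
E
```

```text
48.77 tcp [ 0.4249 -0.5029  0.2574] [-3.0519e+00  7.4060e-01  1.2000e-03] w 0.999 F [-0.4  0.2 -0.2] q16 [-0.91  1.14]
sfin
plug 183 circ [0.6205 0.1863] 0.029 cent 0.6215 0.1868 rect [0.6225 0.1869] [0.0519 0.0535] 81.5 z 0.0094
nut 270 circ [ 0.6411 -0.2048] 0.0396 cent 0.6424 -0.2046 rect [ 0.6448 -0.2044] [0.0682 0.0681] 9.9 z 0.0096
ring 210 circ [0.4148 0.353 ] 0.0431 cent 0.4172 0.3525 rect [0.4196 0.3517] [0.0833 0.0697] 71.2 z 0.0099
block 340 circ [ 0.4682 -0.0027] 0.0751 cent 0.4844 -0.0013 rect [ 0.4683 -0.0024] [0.0923 0.1265] 62.5 z 0.0098
plug 36 circ [0.6194 0.1881] 0.0098 rect [0.6209 0.1876] [0.0169 0.0173] 10.4 z 0.068
nut 189 circ [ 0.6391 -0.2043] 0.0247 rect [ 0.6401 -0.2058] [0.0423 0.0448] 62.8 z 0.0544
ring 161 circ [0.4139 0.3535] 0.0287 rect [0.4134 0.3531] [0.0555 0.0525] 2.8 z 0.0537
block 540 circ [ 0.4678 -0.0018] 0.0583 rect [ 0.4671 -0.0033] [0.0647 0.1002] 62.8 z 0.0544
tfin
plug 102 circ [0.6192 0.1861] 0.0281 cent 0.618 0.1859 rect [0.6165 0.1848] [0.0501 0.054 ] 40.3 z 0.0089
nut 141 circ [ 0.639  -0.2058] 0.0385 cent 0.6362 -0.2032 rect [ 0.6339 -0.2   ] [0.0708 0.0614] 44.5 z 0.0088
ring 182 circ [0.4125 0.3525] 0.0419 cent 0.4118 0.3478 rect [0.4113 0.3448] [0.0663 0.0792] 77.3 z 0.0091
block 275 circ [ 0.4666 -0.004 ] 0.0752 cent 0.4611 -0.0032 rect [ 0.466  -0.0032] [0.0918 0.1223] 63.0 z 0.009
plug 27 circ [0.6175 0.1865] 0.0086 rect [0.6176 0.187 ] [0.0154 0.0159] 89.1 z 0.0669
nut 127 circ [ 0.6396 -0.2071] 0.0219 rect [ 0.6393 -0.2067] [0.0401 0.0419] 46.5 z 0.0533
ring 172 circ [0.4135 0.352 ] 0.0268 rect [0.4132 0.3516] [0.049  0.0522] 1.6 z 0.0533
block 591 circ [ 0.4667 -0.0034] 0.0556 rect [ 0.4662 -0.0048] [0.0637 0.096 ] 62.9 z 0.0531
```

View pics/fin.png

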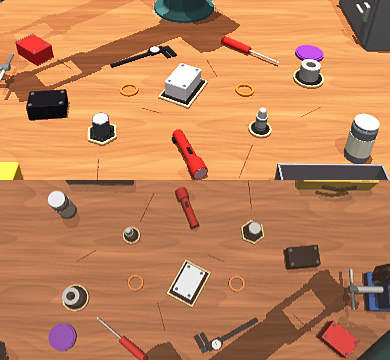

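All four pieces stand upright, within about 1 mm of their seat centres (plug up to about 1.5 mm in the top view). The seals have not moved and the arm is clear, so I am handing in.

```bash
python3 -c "
from workcell import order; print(order.finish_job())"
```

```text
the job is handed in; nothing more can be done
None
```

I took the stack apart from the top down and set each gauge upright on its own seat. I handed the job in at about 49 s of the 134 s allowed, with the arm clear of everything.

| Piece | Distance from seat centre |
|---|---|
| Taper plug gauge | about 1 mm (1.5–2 mm in the coarser top and scene views) |
| Hexagonal nut gauge | about 0.7 mm, flats lined up with the seat (both 38.5°) |
| Ring gauge | about 1 mm |
| Setting block | about 1 mm, long axis within about 0.1° of the seat |

- **Set-down:** each piece was released only once it was touching its seat, with about 5–10 N of contact force for the plug, nut and ring and less for the block. Nothing was dropped or tipped. The final pictures show both seal rings lying where they were, and the red, black and purple look-alikes untouched.
- **Disagreement:** the wrist camera placed things about 2–4 mm from where the fixed cameras did, roughly constant across the table. I measured each piece and its seat with the wrist camera, so the offset cancels. All three cameras agree on how the pieces sit on their seats to within about 2 mm.
- **Failed checks:** none of the final checks failed. One top view of the plug taken earlier was blocked by the arm, so I repeated it at the end.

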